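# Vent the vacuum box and take off its lid

### The arm

A 6-joint arm with a two-finger parallel gripper is mounted at the origin on the work surface. World frame = base frame: x ahead of the robot, y to its left, z up, the work surface at z = 0. Lengths are in m, angles in rad, forces in N, time in s.
With the tool pointing down it reaches from about 0.35 to 0.875 m from the base axis. Payload 4.2 kg.
Tool frame: the origin (TCP) lies on the centre line of the jaws, within the pads' length; the fingertips stand 11 mm ahead of it and the grasp point (between the pads) lies 8 mm behind it; z points along the fingers, y is the line along which they close (so a half turn about z gives the same grasp; the last joint's range is limited). The gripper opens to 87 mm and grips with 3 to 60 N. Pads are 19 mm wide; open, the fingers measure 117 mm over their backs; the gripper's body (75 mm by 190 mm) begins 51 mm behind the grasp point.
Start: joints at [-1.01, 0.385, 0.008, 0, -1.194, -0.259], TCP at [0.186, -0.597, 0.196] pointing down, gripper open.
Joint ranges: [-3.14, 3.14], [-1.21, 2.06], [-1.07, 1.41], [-3.16, 2.05], [-2.99, -0.16], [-3.1, 3.1]. Speed limits (rad/s): [2.79, 2.79, 3.14, 3.14, 3.14, 3.14].

### API

Orientations are given as [roll, pitch, yaw] about the fixed x, y, z axes, in that order (R = Rz(yaw) Ry(pitch) Rx(roll)).
In Python, from rig import bot gives the robot as it stands.
- The arm moves only by the tool jog_arm, never from a script. Its argument "moves" is a list of rows, each an object of numbers: "hand": the finger opening in cm, from 0 to 8.7; "tx", "ty", "tz": the shift along the tool's x, y, z in cm; "turn": the turn about the tool's z in degrees. A call has 1 to 10 rows; each row shifts and turns the commanded pose from where the row before left it, along the tool's axes as they then stand; what a row does not reach is not made up. A row lasts 1/12 s, in which the tool goes at most 41.7 mm and 7.16 degrees, less where a joint would pass 70% of its speed; a pose out of reach is approached as far as the arm can. A call is refused whole if a number of a shift passes 4.17 or a number of a turn 7.16, either way. A call with a gripper value outside its range is refused whole. The fingers move at their own pace and stop on an object; "newtons" is the grip in N (left out, the last holds). Time passes only in rows, so rows that do not move let the fingers close. It gives the time, the measured TCP pose, the force, the opening and the grip force at its end, in the units of the state.
- bot.read_state(): the state, without advancing time (a new reading comes with each control period).
- bot.capture(name): name is "scene" or "top" or "wrist"; returns a dict with "color" (480x640x3 uint8, red, green, blue), "intrinsics" (3x3 intrinsics, pixels), "origin" and "rotation" of the camera in the world. Camera axes: x right, y down, z forward; pixel columns grow to the right and rows downward; lengths in m; the calibration is good to about 2 mm. A picture is of the moment at which its call begins. There is no depth.
- bot.finish_job(): hands the job in; it is judged then, once.
Trained networks look in the newest picture that a camera, given by its name, has taken for a name from the list of things; names that differ only in an ending like _2 or _b are one class to them, and where a whole thing is asked for, a point or a joint stands for the part that bears it (a point fixed in the world has none). Each returns a list of dicts, best first, with "conf" (0 to 1); they miss things now and then, are a little off and sometimes report something else, mostly with a low value. They report only what shows in the picture. A call takes as long as a camera call. They do not tell look-alikes from the thing itself.
- bot.boxes_of(camera, thing): "position" ([x, y, z] in m, in the coordinates of the camera as it stood for that picture, good to about 4 mm: the middle of the surface that is visible of it).
- bot.spot_point(camera, thing): "position" ([x, y, z] in m, in the coordinates of the camera as it stood for that picture, good to about 4 mm: a listed point, or the origin of a listed thing).
The state is a dict: "clock": time; "joints": joint angles; "joint_vel": joint speeds; "tau": joint torques, N m; "tcp_pos": TCP position; "ee_rot": TCP orientation; "ft_force": force on the tool from outside, world axes, zero at the start; "torque": the same for the moment, N m; "gripper_width": finger opening in m; "grasp_force": force on a finger pad.
Only numpy, scipy, OpenCV 4.12 (cv2) and the standard library are available. Lean on these libraries where they do the work, as an engineer would, in place of code of your own. Each camera call takes 0.05 s, during which the arm holds its last target. There are 200 camera calls.

### The job

The circuit boards in the clear vacuum box are needed: turn the vent tap on its lid fully open (a quarter turn, to its stop) to let the air in while the lid is still seated, then lift the lid off by its handle, keeping it level, and set it down gently, right way up, wholly on the orange mat. Leave the tap open, let go of the lid, and leave everything else on the bench where it is.

Things in the scene. Friction and masses are not known exactly. Their poses are not given: they have to be found in the camera images.
- chamber: The vacuum box: clear plastic walls on a black foot, 160 x 120 mm outside, rim 95 mm above the bench, wall 10 mm, circuit boards inside; fixed to the bench. Origin: centre of its underside; x along its long side, z up. It stands left or right of the middle, turned up to 0.75 rad either way. While under vacuum it holds the lid fast; the lid comes free once the tap is fully open.
- lid: The box's loose aluminium lid, 0.6 to 0.85 kg: plate 170 (x) x 130 (y) x 10 mm; below it a black skirt 20 mm deep, 136 x 96 mm, drops inside the walls with 2 mm play. Origin: centre of the plate's underside, which sits on the rim (95 mm above the bench). Set on a flat surface it stands on the skirt, origin 20 mm above it. On top: handle, tap near the +x end; gauge and hose stub at the -x end.
- lid_grip (a point): Centre of the lid's black handle: a straight square bar along the lid's x, 82 mm long, 14 mm wide (y), 14 mm high, centre 47 mm above the lid's origin (37 mm above the plate), on a post at either end (x = +-34). Beside it at the lid's -x end stand a round gauge, 42 mm across, at (-60, 28), top 41 mm above the lid's origin, and a brass hose stub at (-62, -36), top 36 mm.
- tap (a joint): The vent tap, a quarter-turn lever on an upright axis at (58, -30) mm in the lid's frame; counter-clockwise from above opens it. 0: shut, lever along the lid's +x, overhanging the lid's end; 1.571: fully open at its stop, lever along the lid's +y. It starts at 0 to 0.2, turns stiffly (about 0.06 N m) and stays where it is left. The vacuum is gone above about 1.2 rad.
- tap_tip (a point): Outer end of the tap's steel lever, 66 mm from the tap's axis, at mid height of the lever, 38 mm above the lid's origin. The lever is a bar 12 mm wide and 12 mm high; it starts from a brass hub 18 mm across on a brass body 22 mm across.
- mat: Orange silicone work mat, 240 (x) x 200 (y) x 4 mm, stuck to the bench, empty. Origin: centre of its underside, on the bench.
- lid_corner0 (a point): +x +y corner of the lid plate, at the height of its underside.
- lid_corner1 (a point): +x -y corner of the lid plate, at the height of its underside.
- lid_corner2 (a point): -x -y corner of the lid plate, at the height of its underside.
- lid_corner3 (a point): -x +y corner of the lid plate, at the height of its underside.
- spool: Bystander: spool of solder standing on its flange, 52 mm across, 40 mm tall. Origin: centre of its underside.
- flux: Bystander: small amber jar with black cap, 42 mm across, 45 mm tall. Origin: centre of its underside.
- wool_cup: Bystander: open dark steel cup, 64 mm across, 35 mm tall. Origin: centre of its underside.
- driver: Bystander: screwdriver, 160 mm, lying flat. Origin: about its middle, on the bench.
- cutters: Bystander: side cutters with blue grips, about 130 mm long, lying flat. Origin: at the pivot, on the bench.
- psu: Bystander: black power-supply block, 100 x 60 x 40 mm. Origin: centre of its underside.
- parts_tray: Bystander: grey divided parts tray, 110 x 80 x 25 mm. Origin: centre of its underside.
Mind the look-alikes: they are no part of the job. Leave any turquoise look-alike of the lid alone. What is shaped like the chamber but turquoise is not meant.

How it is judged:
On the way, in this order (a step that is already met when the one before it is completed fails the run):
1. the tap is turned fully open (beyond 1.35 rad) with the lid still seated on the box (value of joint tap above 1.35 rad and z of lid in the frame of chamber below 0.099 m and horizontal distance between lid and chamber below 0.006 m), for 0.2 s.
2. the lid is lifted clear of the box, at least 25 mm above its seat, tap open (z of lid in the frame of chamber above 0.12 m and value of joint tap above 1.25 rad), for 0.1 s.
At the end, for the whole second after the job is handed in: The lid rests level (within 0.08 rad), right way up and still on the orange mat, all four corners of its plate over the mat (2 mm allowed beyond its edge), released, its tap still open beyond 1.25 rad (x of lid_corner0 in the frame of mat between -0.122 and 0.122 m and y of lid_corner0 in the frame of mat between -0.102 and 0.102 m and x of lid_corner1 in the frame of mat between -0.122 and 0.122 m and y of lid_corner1 in the frame of mat between -0.102 and 0.102 m and x of lid_corner2 in the frame of mat between -0.122 and 0.122 m and y of lid_corner2 in the frame of mat between -0.102 and 0.102 m and x of lid_corner3 in the frame of mat between -0.122 and 0.122 m and y of lid_corner3 in the frame of mat between -0.102 and 0.102 m and z of lid in the frame of mat between 0.018 and 0.03 m and angle between lid's own z axis and vertical below 0.08 rad and value of joint tap above 1.25 rad and linear speed of lid below 0.02 m/s); the robot touches nothing.
It fails at once if the lid is tipped more than 0.45 rad (angle between lid's own z axis and vertical above 0.45 rad).
It fails at once if the lid is dropped or slammed down on the mat (over 0.45 m/s within 20 mm of resting on it) (z of lid in the frame of mat below 0.044 m and horizontal distance between lid and mat below 0.15 m and linear speed of lid above 0.45 m/s).
It fails at once if a bystander is shifted more than 30 mm or knocked over (distance of any of spool, flux, wool_cup, driver, cutters, psu, parts_tray from where it was at the start of the episode above 0.03 m or angle between any of spool, flux, wool_cup, psu, parts_tray's own z axis and vertical above 0.6 rad).
It also fails if it takes over 59 s, if anything falls off the work surface, if the arm or the gripper's body presses on something with over 40 N, if the wrist force passes 120 N, or if a joint passes its speed limit or range.

## Working session

There is one attempt and no reset: what is moved stays moved. The work goes in short steps, Python scripts to look and compute and a tool call to move; the robot and the scene stay as the last step left them, time stands still between calls to the robot, and variables do not carry over. Pictures are saved under pics/ and viewed, at most 10 in all, crops included, and the job is handed in when it is done.

Besides the shell and the picture viewer there is one more tool, called as name(argument=value, ...) on one line, values as JSON. jog_arm: Moves the arm, as the interface text tells. Its arguments: {"type":"object","properties":{"moves":{"type":"array","items":{"type":"object","properties":{"hand":{"type":"number"},"tx":{"type":"number"},"ty":{"type":"number"},"tz":{"type":"number"},"turn":{"type":"number"}}}},"newtons":{"type":"number"}},"required":["moves"]}

```bash
mkdir -p pics; cat > h.py <<'E'
from rig import bot
import numpy as np, cv2
def W(c,p): return np.array(c["origin"])+np.array(c["rotation"])@np.array(p)
def save(c,n): cv2.imwrite("pics/"+n,c["color"][:,:,::-1])
def find(cam,c,names,f="spot_point",k=3):
    for n in names:
        for d in getattr(bot,f)(cam,n)[:k]:
            print(cam,n,round(d["conf"],2),W(c,d["position"]).round(3), flush=True)
E
python3 - <<'E'
from h import *
s=bot.read_state(); print(s["clock"],s["tcp_pos"],s["ee_rot"])
names=["chamber","lid","lid_grip","tap_tip","mat","lid_corner0","lid_corner1","lid_corner2","lid_corner3"]
ims=[]
for cam in ["top","scene"]:
    c=bot.capture(cam); save(c,cam+"0.png"); find(cam,c,names)
print(bot.read_state()["clock"])
E
```

```text
0.0 [ 0.18559249 -0.59610924  0.19476064] [ 3.13942510e+00 -8.77858169e-05 -2.83996644e+00]
top chamber 0.85 [-3.001 -3.49  -2.199]
top lid 0.61 [-2.23  -2.719 -1.428]
top lid 0.57 [-2.107 -2.596 -1.305]
top lid_grip 0.9 [-2.025 -2.513 -1.222]
top lid_grip 0.88 [-2.142 -2.631 -1.34 ]
top tap_tip 0.76 [-2.292 -2.781 -1.49 ]
top tap_tip 0.68 [-2.393 -2.882 -1.591]
top mat 0.89 [-1.044 -1.533 -0.242]
top lid_corner0 0.86 [-1.811 -2.3   -1.009]
top lid_corner0 0.84 [-1.892 -2.381 -1.09 ]
top lid_corner0 0.83 [-2.091 -2.58  -1.289]
top lid_corner1 0.86 [-1.811 -2.3   -1.009]
top lid_corner1 0.84 [-1.892 -2.381 -1.09 ]
top lid_corner1 0.83 [-2.091 -2.58  -1.289]
top lid_corner2 0.86 [-1.811 -2.3   -1.009]
top lid_corner2 0.84 [-1.892 -2.381 -1.09 ]
top lid_corner2 0.83 [-2.091 -2.58  -1.289]
top lid_corner3 0.86 [-1.811 -2.3   -1.009]
top lid_corner3 0.84 [-1.892 -2.381 -1.09 ]
top lid_corner3 0.83 [-2.091 -2.58  -1.289]
scene chamber 0.88 [4.212 3.034 3.812]
scene chamber 0.81 [3.476 2.299 3.076]
scene lid 0.87 [3.365 2.187 2.965]
scene lid 0.61 [3.763 2.585 3.362]
scene lid_grip 0.88 [3.316 2.138 2.916]
scene lid_grip 0.61 [3.697 2.519 3.297]
scene tap_tip 0.74 [3.431 2.254 3.031]
scene tap_tip 0.47 [3.998 2.821 3.598]
scene tap_tip 0.17 [3.599 2.421 3.199]
scene mat 0.85 [2.538 1.36  2.138]
scene mat 0.65 [3.504 2.326 3.104]
scene lid_corner0 0.91 [3.25  2.072 2.85 ]
scene lid_corner0 0.82 [3.174 1.996 2.774]
scene lid_corner0 0.7 [1.736 0.559 1.336]
scene lid_corner1 0.91 [3.25  2.072 2.85 ]
scene lid_corner1 0.82 [3.174 1.996 2.774]
scene lid_corner1 0.7 [1.736 0.559 1.336]
scene lid_corner2 0.91 [3.25  2.072 2.85 ]
scene lid_corner2 0.82 [3.174 1.996 2.774]
scene lid_corner2 0.7 [1.736 0.559 1.336]
scene lid_corner3 0.91 [3.25  2.072 2.85 ]
scene lid_corner3 0.82 [3.174 1.996 2.774]
scene lid_corner3 0.7 [1.736 0.559 1.336]
1.0
```

View pics/top0.png

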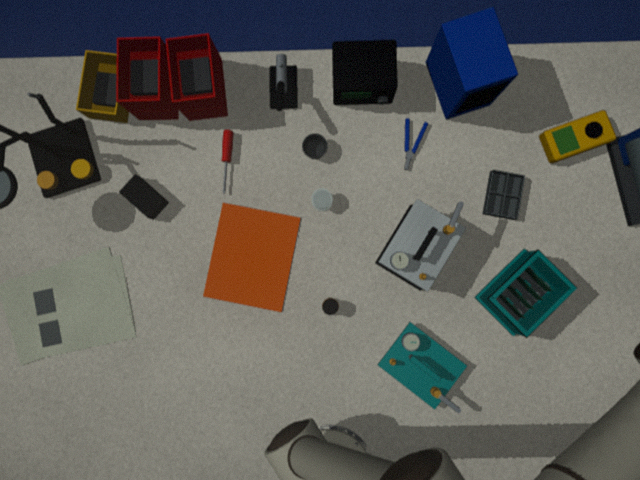

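View pics/scene0.png

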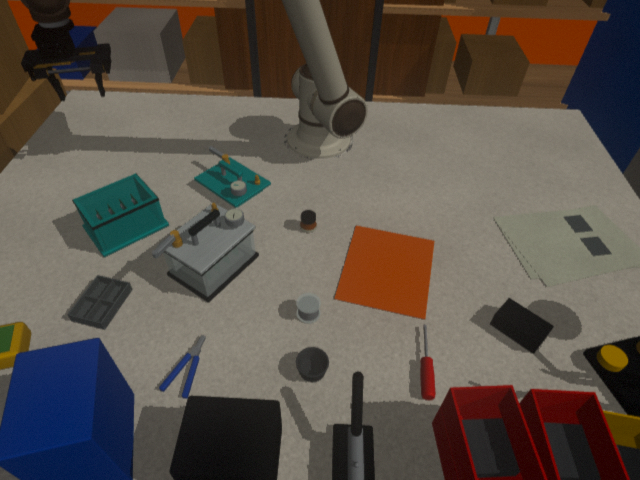

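Top picture: the aluminium lid on the clear box is centred at about (420,245), with its tap lever at (455,222) and gauge at (400,260). The mat is at (253,257). The turquoise lid (428,365) and turquoise box (527,290) are look-alikes. The world positions came out wrong because "rotation" is evidently an rpy vector, so I'll fix that.

```bash
cat > h.py <<'E'
from rig import bot
import numpy as np, cv2
from scipy.spatial.transform import Rotation as Ro
def RM(c):
    r=np.array(c["rotation"],float)
    return r if r.shape==(3,3) else Ro.from_euler("xyz",r).as_matrix()
def W(c,p): return np.array(c["origin"])+RM(c)@np.array(p)
def px(c,p):
    q=RM(c).T@(np.array(p)-c["origin"]); u=np.array(c["intrinsics"])@q; return (u[:2]/u[2]).round(1)
def ray(c,u,v,z):
    d=RM(c)@np.linalg.inv(np.array(c["intrinsics"]))@[u,v,1]; o=np.array(c["origin"]); return o+d*(z-o[2])/d[2]
def save(c,n): cv2.imwrite("pics/"+n,c["color"][:,:,::-1])
def find(cam,c,names,f="spot_point",k=3):
    for n in names:
        for d in getattr(bot,f)(cam,n)[:k]:
            p=W(c,d["position"]); print(cam,n,round(d["conf"],2),p.round(3),px(c,p), flush=True)
E
python3 - <<'E'
from h import *
for cam in ["top","scene"]:
    c=bot.capture(cam); print(np.round(c["rotation"],3),np.round(c["origin"],3))
    find(cam,c,["chamber","lid","lid_grip","tap_tip","mat"])
    find(cam,c,["lid_corner0"],k=8)
    if cam=="top":
        for u,v in [(223,204),(301,216),(283,311),(204,297)]: print("mat corner",ray(c,u,v,.004).round(3))
        for u,v in [(416,200),(465,237),(427,291),(377,262)]: print("lid corner",ray(c,u,v,.1).round(3))
        im=c["color"][180:310,340:500]; cv2.imwrite("pics/crop.png",cv2.resize(im[:,:,::-1],None,fx=4.5,fy=4.5,interpolation=cv2.INTER_CUBIC))
print(bot.read_state()["clock"])
E
```

```text
[-3.074  0.025 -1.588] [ 0.471 -0.018  1.273]
top chamber 0.62 [ 0.539 -0.22   0.094] [420.  244.5]
top lid 0.85 [ 0.541 -0.22   0.094] [420.1 243.5]
top lid 0.66 [ 0.253 -0.225  0.02 ] [420.4 365.4]
top lid_grip 0.7 [ 0.537 -0.222  0.143] [424.6 243.9]
top lid_grip 0.65 [ 0.255 -0.228  0.067] [425.5 367.7]
top tap_tip 0.61 [ 0.629 -0.309  0.134] [462.1 202.2]
top tap_tip 0.57 [ 0.156 -0.306  0.062] [460.2 410.6]
top tap_tip 0.28 [ 0.524  0.182 -0.005] [252.5 256.1]
top mat 0.82 [ 0.526  0.183 -0.004] [252.1 255.3]
top mat 0.62 [ 0.431 -0.231  0.096] [426.4 291.4]
top mat 0.33 [0.788 0.019 0.002] [315.3 149.9]
top lid_corner0 0.96 [ 0.501 -0.12   0.096] [376.7 262. ]
top lid_corner0 0.94 [ 0.253 -0.329  0.019] [463.9 364.3]
top lid_corner0 0.91 [ 0.646 -0.213  0.094] [415.5 198.2]
top lid_corner0 0.9 [ 0.361 -0.204  0.021] [410.5 320. ]
top lid_corner0 0.87 [ 0.578 -0.321  0.095] [463.6 226.6]
top lid_corner0 0.7 [ 0.43  -0.229  0.096] [425.6 292.2]
top lid_corner0 0.58 [ 0.147 -0.252  0.022] [433.5 410.1]
top lid_corner0 0.57 [ 0.258 -0.12   0.022] [376.9 363.8]
mat corner [0.655 0.
[... 606 characters left out ...]
.4]
scene tap_tip 0.63 [ 0.63  -0.305  0.137] [152.9 255.3]
scene tap_tip 0.44 [0.787 0.023 0.   ] [312.7 369.6]
scene tap_tip 0.41 [ 0.153 -0.304  0.058] [209.7 148.8]
scene mat 0.56 [0.517 0.179 0.001] [384.7 267.4]
scene lid_corner0 0.95 [ 0.258 -0.116  0.024] [271.8 184.4]
scene lid_corner0 0.87 [ 0.429 -0.233  0.094] [212.5 205.2]
scene lid_corner0 0.79 [ 0.251 -0.333  0.026] [193.5 178.8]
scene lid_corner0 0.61 [ 0.499 -0.121  0.097] [255.5 227.2]
scene lid_corner0 0.61 [ 0.359 -0.2    0.024] [234.9 207.9]
scene lid_corner0 0.6 [ 0.643 -0.212  0.095] [201.3 275.6]
scene lid_corner0 0.59 [ 0.149 -0.25   0.02 ] [230.3 159.7]
scene lid_corner0 0.55 [ 0.57  -0.329  0.094] [154.9 246.9]
1.7
```

View pics/crop.png

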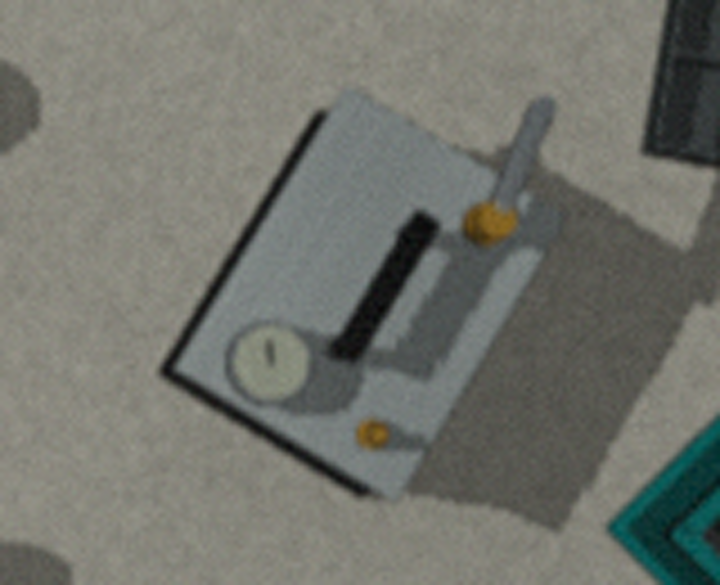

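The crop confirms it: the aluminium lid with white gauge (crop 270,365), black handle (385,285) and lever tip (543,100) sits on the clear box. It is not turquoise, so this is the one meant. The lid centre is (0.537,-0.222) at yaw -0.572, the lever is at about 0.13 rad, and the mat centre is (0.52,0.18) at yaw -0.20. First I turn the tool 50° so it lines up with the lid, and close the fingers for use as a pusher.

jog_arm(moves=[{"turn": 7.15,"hand": 0},{"turn": 7.15},{"turn": 7.15},{"turn": 7.15},{"turn": 7.15},{"turn": 7.15},{"turn": 7.1},{}])

```text
invalid input at $.moves[0]: expected keys hand, tx, ty, tz, turn
```

jog_arm(moves=[{"tx": -1.5,"ty": 3.2},{"tx": -1.5,"ty": 3.2},{"tx": -1.5,"ty": 3.2},{"tx": -1.5,"ty": 3.2},{"tx": -1.5,"ty": 3.2},{"tx": -1.5,"ty": 3.2},{"tx": -1.5,"ty": 3.2},{"tx": -1.5,"ty": 3.2},{"tx": -1.5,"ty": 3.2},{"tx": -1.5,"ty": 3.2}])

```text
invalid input at $.moves[0]: expected keys hand, tx, ty, tz, turn
```

```bash
cat >> h.py <<'E'
LC=np.array([.537,-.2222]); LA=-.572
def lidf(p,C=LC,A=LA):
    d=np.array(p[:2])-C; return np.array([np.cos(A)*d[0]+np.sin(A)*d[1],-np.sin(A)*d[0]+np.cos(A)*d[1]])
E
python3 -c "
from h import *
s=bot.read_state(); print(s['clock'],s['tcp_pos'],s['ee_rot'],lidf(s['tcp_pos'])*100,s['gripper_width'])"
```

```text
1.7 [ 0.18575463 -0.59673129  0.19583921] [ 3.14157712e+00 -1.53438386e-05 -2.83981040e+00] [ -9.25948247 -50.50477192] 0.08707029003743506
```

All keys are needed in every row.

jog_arm(moves=[{"tx": 0,"ty": 0,"tz": 0,"turn": 7.15,"hand": 0},{"tx": 0,"ty": 0,"tz": 0,"turn": 7.15,"hand": 0},{"tx": 0,"ty": 0,"tz": 0,"turn": 7.15,"hand": 0},{"tx": 0,"ty": 0,"tz": 0,"turn": 7.15,"hand": 0},{"tx": 0,"ty": 0,"tz": 0,"turn": 7.15,"hand": 0},{"tx": 0,"ty": 0,"tz": 0,"turn": 7.15,"hand": 0},{"tx": 0,"ty": 0,"tz": 0,"turn": 7.1,"hand": 0},{"tx": 0,"ty": 0,"tz": 0,"turn": 0,"hand": 0}])

```text
clock: 2.37
tcp_pos: [0.1858, -0.5967, 0.1958]
ee_rot: [3.142, -0.0, 2.569]
ft_force: [-1.1, 0.4, 0.4]
gripper_width: 0.0415
grasp_force: 0.0
```

jog_arm(moves=[{"tx": -1.5,"ty": 3.2,"tz": 0,"turn": 0,"hand": 0},{"tx": -1.5,"ty": 3.2,"tz": 0,"turn": 0,"hand": 0},{"tx": -1.5,"ty": 3.2,"tz": 0,"turn": 0,"hand": 0},{"tx": -1.5,"ty": 3.2,"tz": 0,"turn": 0,"hand": 0},{"tx": -1.5,"ty": 3.2,"tz": 0,"turn": 0,"hand": 0},{"tx": -1.5,"ty": 3.2,"tz": 0,"turn": 0,"hand": 0},{"tx": -1.5,"ty": 3.2,"tz": 0,"turn": 0,"hand": 0},{"tx": -1.5,"ty": 3.2,"tz": 0,"turn": 0,"hand": 0},{"tx": -1.5,"ty": 3.2,"tz": 0,"turn": 0,"hand": 0},{"tx": -1.5,"ty": 3.2,"tz": 0,"turn": 0,"hand": 0}])

```text
clock: 3.2
tcp_pos: [0.4863, -0.4074, 0.1961]
ee_rot: [-3.142, 0.0, 2.575]
ft_force: [0.2, -1.4, 0.3]
gripper_width: 0.0
grasp_force: 0.0
```

```bash
python3 -c "
from h import *
s=bot.read_state(); print(s['clock'],s['tcp_pos'],s['ee_rot'],lidf(s['tcp_pos'])*100,s['gripper_width'])"
```

```text
3.2 [ 0.48630779 -0.40738685  0.19609682] [-3.14154082e+00  4.12019687e-04  2.57453530e+00] [  5.76213482 -18.31492523] 4.085575829942728e-05
```

jog_arm(moves=[{"tx": -1.1,"ty": 2.6,"tz": 0,"turn": 0,"hand": 0},{"tx": -1.1,"ty": 2.6,"tz": 0,"turn": 0,"hand": 0},{"tx": -1.1,"ty": 2.6,"tz": 0,"turn": 0,"hand": 0},{"tx": -1.1,"ty": 2.6,"tz": 0,"turn": 0,"hand": 0},{"tx": -1.1,"ty": 2.5,"tz": 0,"turn": 0,"hand": 0},{"tx": 0,"ty": 0,"tz": 2.1,"turn": 0,"hand": 0},{"tx": 0,"ty": 0,"tz": 2.1,"turn": 0,"hand": 0},{"tx": 0,"ty": 0,"tz": 2.1,"turn": 0,"hand": 0},{"tx": 0,"ty": 0,"tz": 0,"turn": 0,"hand": 0}])

```text
clock: 3.95
tcp_pos: [0.5982, -0.328, 0.1274]
ee_rot: [-3.141, -0.01, 2.573]
ft_force: [-1.4, 0.3, -0.8]
gripper_width: 0.0003
grasp_force: 0.0
```

```bash
python3 -c "
from h import *
s=bot.read_state(); print(s['clock'],s['tcp_pos'],s['ee_rot'],lidf(s['tcp_pos'])*100,s['gripper_width'])
c=bot.capture('wrist'); save(c,'w1.png'); find('wrist',c,['tap_tip','lid_grip','lid'])
r=8.25*np.array([.5,1])
prev=None
for th in np.linspace(.13,1.5,11):
    n=1.5*abs(np.cos(th))+.95*abs(np.sin(th))+.6
    b=np.array([5.8,-3])+5.2*np.array([np.cos(th),np.sin(th)])+n*np.array([np.sin(th),-np.cos(th)])
    print(round(th,2),b.round(2),None if prev is None else (b-prev).round(2)); prev=b
"
```

```text
3.95 [ 0.59823267 -0.327989    0.12742398] [-3.14052221 -0.00974369  2.5733149 ] [10.87508019 -5.58033653] 0.0003241564207243472
wrist lid_grip 0.84 [ 0.537 -0.225  0.143] [454.9  46.7]
wrist lid 0.72 [ 0.539 -0.221  0.097] [434.8  64.4]
0.13 [11.24 -4.52] None
0.27 [11.42 -3.84] [0.18 0.67]
0.4 [11.51 -3.12] [0.08 0.72]
0.54 [11.48 -2.36] [-0.03  0.76]
0.68 [11.33 -1.58] [-0.15  0.78]
0.82 [11.05 -0.81] [-0.28  0.77]
0.95 [10.64 -0.07] [-0.41  0.74]
1.09 [10.1   0.62] [-0.54  0.68]
1.23 [9.44 1.22] [-0.66  0.6 ]
1.36 [8.67 1.71] [-0.77  0.49]
1.5 [7.82 2.07] [-0.85  0.36]
```

View pics/w1.png

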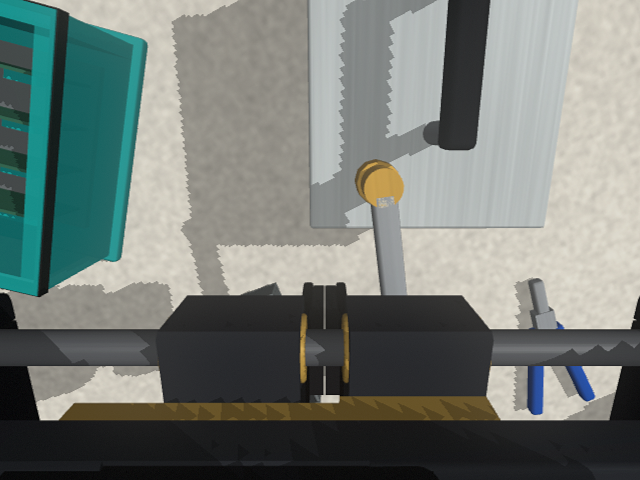

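The wrist view shows the closed fingers at (325,340) on the clockwise side of the lever at (390,250), so I push along the arc.

jog_arm(moves=[{"tx": 0,"ty": 1.0,"tz": 0,"turn": 0,"hand": 0},{"tx": -0.1,"ty": 0.7,"tz": 0,"turn": 0,"hand": 0},{"tx": -0.1,"ty": 0.7,"tz": 0,"turn": 0,"hand": 0},{"tx": 0,"ty": 0.75,"tz": 0,"turn": 0,"hand": 0},{"tx": 0.15,"ty": 0.8,"tz": 0,"turn": 0,"hand": 0},{"tx": 0.3,"ty": 0.8,"tz": 0,"turn": 0,"hand": 0},{"tx": 0.4,"ty": 0.75,"tz": 0,"turn": 0,"hand": 0},{"tx": 0.55,"ty": 0.7,"tz": 0,"turn": 0,"hand": 0},{"tx": 0.65,"ty": 0.6,"tz": 0,"turn": 0,"hand": 0},{"tx": 0.75,"ty": 0.5,"tz": 0,"turn": 0,"hand": 0}])

```text
clock: 4.98
tcp_pos: [0.6182, -0.2532, 0.1328]
ee_rot: [-3.142, -0.0, 2.571]
ft_force: [0.2, -0.9, -0.4]
gripper_width: 0.0007
grasp_force: 0.0
```

jog_arm(moves=[{"tx": 0.7,"ty": 0.35,"tz": 0,"turn": 0,"hand": 0},{"tx": 0.5,"ty": 0.1,"tz": 0,"turn": 0,"hand": 0},{"tx": 0,"ty": 0,"tz": 0,"turn": 0,"hand": 0}])

```text
clock: 5.23
tcp_pos: [0.6099, -0.2431, 0.1333]
ee_rot: [3.142, -0.0, 2.571]
ft_force: [-0.5, -0.8, 0.0]
gripper_width: 0.0003
grasp_force: 0.0
```

```bash
python3 -c "
from h import *
s=bot.read_state(); print(s['clock'],s['tcp_pos'],lidf(s['tcp_pos'])*100,s['ft_force'])
for k in ['wrist','top','scene']:
    c=bot.capture(k); save(c,k+'2.png'); find(k,c,['tap_tip','lid'])
"
```

```text
5.2333 [ 0.60994553 -0.24312698  0.13326103] [7.26621456 2.18906734] [-0.52897567 -0.75436532  0.04582202]
wrist lid 0.89 [ 0.539 -0.22   0.096] [286.8 133.9]
top tap_tip 0.47 [ 0.154 -0.304  0.06 ] [459.1 411.2]
top lid 0.94 [ 0.539 -0.219  0.096] [419.9 244.5]
top lid 0.7 [ 0.255 -0.225  0.019] [420.4 364.4]
scene tap_tip 0.77 [ 0.63  -0.304  0.135] [153.8 255.7]
scene tap_tip 0.45 [ 0.152 -0.302  0.059] [210.5 148.4]
scene tap_tip 0.32 [ 0.755  0.249 -0.001] [426.6 360.9]
scene lid 0.96 [ 0.248 -0.228  0.018] [232.  182.2]
scene lid 0.67 [ 0.537 -0.222  0.095] [207.6 238.1]
```

View pics/wrist2.png

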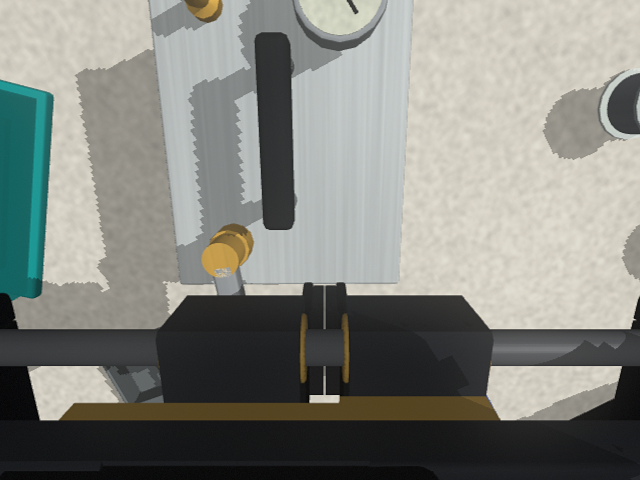

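```bash
python3 -c "
import cv2
a=cv2.imread('pics/scene2.png')[170:300,120:280]; cv2.imwrite('pics/s2c.png',cv2.resize(a,None,fx=4.5,fy=4.5,interpolation=cv2.INTER_CUBIC))"
```

```text
(no output)
```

View pics/s2c.png

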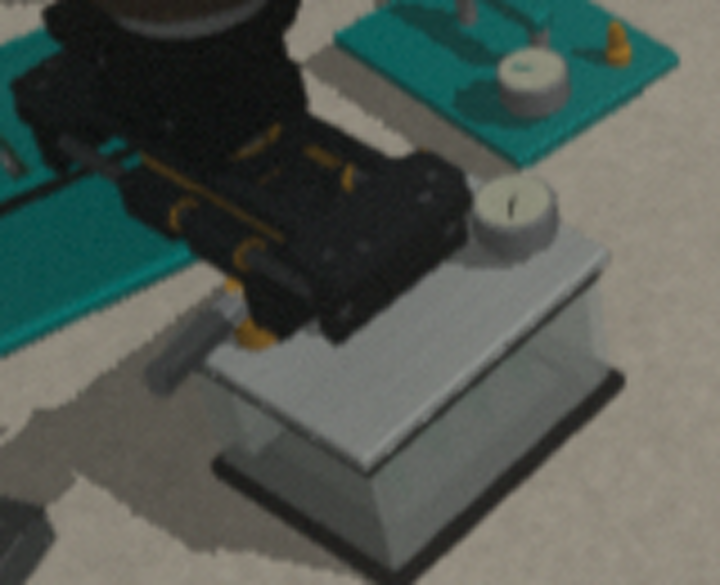

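```bash
python3 -c "
from h import *
s=bot.read_state(); c=bot.capture('scene'); p=s['tcp_pos']
for z in (.122,.133,.145,.16): print(z,(px(c,[p[0],p[1],z])-[120,170])*4.5)
c=bot.capture('wrist')
for z in (.122,.133,.141): print(z,px(c,[p[0],p[1],z]))
print('tip',px(c,[.6295,-.307,.133]),np.array(c['origin']).round(3),s['joints'].round(3) if hasattr(s['joints'],'round') else s['joints'])
"
```

```text
0.122 [301.5 379.8]
0.133 [297.   363.15]
0.145 [292.05 345.15]
0.16 [285.3 322.2]
0.122 [321.3 273.9]
0.133 [321.2 281.5]
0.141 [321.  287.5]
tip [243.2 366.2] [ 0.549 -0.202  0.322] [-0.135  0.486  0.007  0.    -1.092 -2.007]
```

The lever hasn't moved (scene crop: tip at (160,385)). The fingertips show higher than nominal and passed over it. I go back and repeat 12 mm lower; nominal tips at 0.110 still clear the plate.

jog_arm(moves=[{"tx": 0,"ty": 0,"tz": -2,"turn": 0,"hand": 0},{"tx": -1.35,"ty": -2.6,"tz": 0,"turn": 0,"hand": 0},{"tx": -1.35,"ty": -2.6,"tz": 0,"turn": 0,"hand": 0},{"tx": -1.3,"ty": -2.6,"tz": 0,"turn": 0,"hand": 0},{"tx": 0,"ty": 0,"tz": 1.6,"turn": 0,"hand": 0},{"tx": 0,"ty": 0,"tz": 1.6,"turn": 0,"hand": 0},{"tx": 0,"ty": 0,"tz": 0,"turn": 0,"hand": 0},{"tx": 0,"ty": 0.7,"tz": 0,"turn": 0,"hand": 0},{"tx": 0,"ty": 0.7,"tz": 0,"turn": 0,"hand": 0},{"tx": 0,"ty": 0.7,"tz": 0,"turn": 0,"hand": 0}])

```text
clock: 6.62
tcp_pos: [0.615, -0.3128, 0.1223]
ee_rot: [3.141, 0.002, 2.572]
ft_force: [-0.2, -0.4, -1.4]
gripper_width: 0.0007
grasp_force: 0.0
```

jog_arm(moves=[{"tx": -0.1,"ty": 0.7,"tz": 0,"turn": 0,"hand": 0},{"tx": 0,"ty": 0.7,"tz": 0,"turn": 0,"hand": 0},{"tx": 0,"ty": 0,"tz": 0,"turn": 0,"hand": 0}])

```text
clock: 6.87
tcp_pos: [0.6235, -0.3006, 0.1214]
ee_rot: [3.141, 0.001, 2.573]
ft_force: [-0.7, -0.2, 0.5]
gripper_width: 0.0004
grasp_force: 0.0
```

```bash
python3 -c "
from h import *
s=bot.read_state(); print(s['clock'],s['tcp_pos'],lidf(s['tcp_pos'])*100,s['ft_force'])
ims=[]
for k in ['wrist','scene']:
    c=bot.capture(k); find(k,c,['tap_tip']); ims.append(c['color'][:,:,::-1])
a=cv2.resize(ims[0],(400,300)); b=cv2.resize(ims[1][170:300,120:280],(400,325),interpolation=cv2.INTER_CUBIC)[:300]
cv2.imwrite('pics/c3.png',np.hstack([a,b]))
"
```

```text
6.8667 [ 0.62346193 -0.30064772  0.1214465 ] [11.51638317 -1.91572971] [-0.70059047 -0.1897362   0.50446851]
wrist tap_tip 0.68 [ 0.631 -0.305  0.138] [322.2 311.3]
scene tap_tip 0.43 [ 0.629 -0.303  0.137] [154.  254.5]
```

View pics/c3.png

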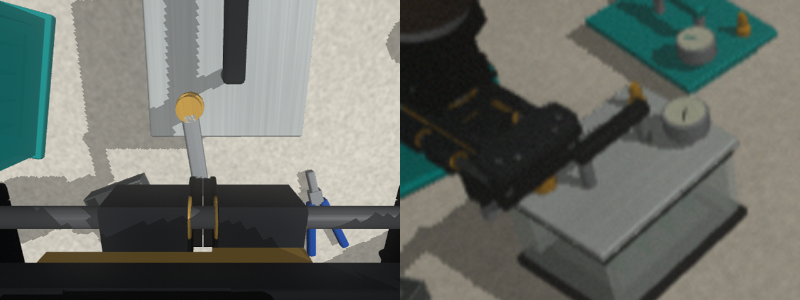

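The fingertips are over the lever without touching it even at TCP z 0.121, so when closed they stand well short of nominal. I back off sideways, drop 15 mm (off the plate) and push a little.

jog_arm(moves=[{"tx": 0,"ty": -1.8,"tz": 0,"turn": 0,"hand": 0},{"tx": 0,"ty": -1.8,"tz": 0,"turn": 0,"hand": 0},{"tx": 0,"ty": 0,"tz": 1.5,"turn": 0,"hand": 0},{"tx": 0,"ty": 0,"tz": 0,"turn": 0,"hand": 0},{"tx": 0,"ty": 0.7,"tz": 0,"turn": 0,"hand": 0},{"tx": 0,"ty": 0.7,"tz": 0,"turn": 0,"hand": 0},{"tx": 0,"ty": 0.7,"tz": 0,"turn": 0,"hand": 0},{"tx": 0,"ty": 0.7,"tz": 0,"turn": 0,"hand": 0},{"tx": 0.0,"ty": 0.7,"tz": 0,"turn": 0,"hand": 0},{"tx": 0,"ty": 0,"tz": 0,"turn": 0,"hand": 0}])

```text
clock: 7.9
tcp_pos: [0.6228, -0.3015, 0.1062]
ee_rot: [3.141, 0.001, 2.573]
ft_force: [-0.3, -0.2, -0.9]
gripper_width: 0.0008
grasp_force: 0.0
```

```bash
python3 -c "
from h import *
s=bot.read_state(); print(s['clock'],s['tcp_pos'],lidf(s['tcp_pos'])*100,s['ft_force'],s['torque'])
ims=[]
for k in ['wrist','scene']:
    c=bot.capture(k); find(k,c,['tap_tip','lid']); ims.append(c['color'][:,:,::-1])
a=cv2.resize(ims[0],(400,300)); b=cv2.resize(ims[1][170:300,120:280],(400,325),interpolation=cv2.INTER_CUBIC)[:300]
cv2.imwrite('pics/c4.png',np.hstack([a,b]))
"
```

```text
7.9 [ 0.62280418 -0.30153088  0.10616009] [11.50888515 -2.02559247] [-0.26964569 -0.18457702 -0.89063669] [-0.14280401 -0.02125926 -0.0044984 ]
wrist tap_tip 0.8 [ 0.636 -0.283  0.133] [370.6 305.7]
scene lid 0.76 [ 0.249 -0.23   0.019] [231.1 181.8]
scene lid 0.65 [ 0.538 -0.221  0.   ] [214.  266.4]
scene lid 0.59 [ 0.537 -0.222  0.098] [207.4 236.9]
```

View pics/c4.png

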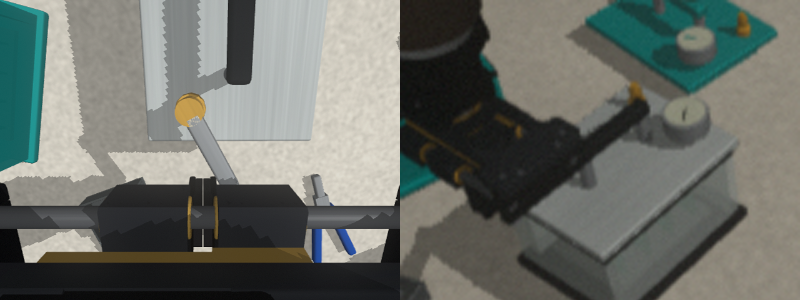

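The push works: the lever is now at about 0.5 rad. I continue along the arc with the effective half-thickness taken as about 10 mm.

```bash
python3 -c "
import numpy as np
prev=np.array([11.5,-2.0])
for th in np.linspace(.6,1.55,11):
    n=1.0*np.cos(th)+.95*np.sin(th)+.6
    b=np.array([5.8,-3])+5.3*np.array([np.cos(th),np.sin(th)])+n*np.array([np.sin(th),-np.cos(th)])
    print(round(th,2),b.round(2),(b-prev).round(2)); prev=b
"
```

```text
0.6 [11.28 -1.63] [-0.22  0.37]
0.7 [11.14 -1.12] [-0.15  0.5 ]
0.79 [10.94 -0.63] [-0.2  0.5]
0.88 [10.68 -0.14] [-0.26  0.48]
0.98 [10.37  0.32] [-0.31  0.46]
1.08 [10.    0.75] [-0.37  0.43]
1.17 [9.58 1.15] [-0.42  0.4 ]
1.27 [9.12 1.51] [-0.47  0.36]
1.36 [8.61 1.82] [-0.51  0.31]
1.46 [8.06 2.07] [-0.55  0.25]
1.55 [7.48 2.27] [-0.58  0.19]
```

jog_arm(moves=[{"tx": 0.2,"ty": 0.4,"tz": 0,"turn": 0,"hand": 0},{"tx": 0.15,"ty": 0.5,"tz": 0,"turn": 0,"hand": 0},{"tx": 0.2,"ty": 0.5,"tz": 0,"turn": 0,"hand": 0},{"tx": 0.25,"ty": 0.5,"tz": 0,"turn": 0,"hand": 0},{"tx": 0.3,"ty": 0.45,"tz": 0,"turn": 0,"hand": 0},{"tx": 0.4,"ty": 0.45,"tz": 0,"turn": 0,"hand": 0},{"tx": 0.4,"ty": 0.4,"tz": 0,"turn": 0,"hand": 0},{"tx": 0.45,"ty": 0.35,"tz": 0,"turn": 0,"hand": 0},{"tx": 0.5,"ty": 0.3,"tz": 0,"turn": 0,"hand": 0},{"tx": 0,"ty": 0,"tz": 0,"turn": 0,"hand": 0}])

```text
clock: 9.03
tcp_pos: [0.618, -0.254, 0.106]
ee_rot: [3.141, -0.0, 2.572]
ft_force: [-0.9, -0.4, 0.1]
gripper_width: 0.0007
grasp_force: 0.0
```

jog_arm(moves=[{"tx": 0.5,"ty": 0.25,"tz": 0,"turn": 0,"hand": 0},{"tx": 0.5,"ty": 0.2,"tz": 0,"turn": 0,"hand": 0},{"tx": 0,"ty": 0,"tz": 0,"turn": 0,"hand": 0},{"tx": 0,"ty": 0,"tz": 0,"turn": 0,"hand": 0}])

```text
clock: 9.37
tcp_pos: [0.6121, -0.2457, 0.1059]
ee_rot: [3.141, -0.0, 2.571]
ft_force: [0.5, -0.3, -0.1]
gripper_width: 0.0003
grasp_force: 0.0
```

```bash
python3 -c "
from h import *
s=bot.read_state(); print(s['clock'],s['tcp_pos'],lidf(s['tcp_pos'])*100,s['ft_force'],s['torque'])
ims=[]
for k in ['wrist','scene','top']:
    c=bot.capture(k); find(k,c,['tap_tip','lid']); ims.append(c['color'][:,:,::-1])
a=cv2.resize(ims[0],(400,300)); b=cv2.resize(ims[1][170:300,120:280],(400,325),interpolation=cv2.INTER_CUBIC)[:300]
cv2.imwrite('pics/c5.png',np.hstack([a,b]))
"
```

```text
9.3667 [ 0.61206843 -0.24571969  0.10591436] [7.58505933 2.08598279] [ 0.50073733 -0.31348057 -0.10838076] [-0.04776061 -0.04438703  0.06409502]
wrist tap_tip 0.77 [ 0.607 -0.22   0.137] [365.  268.3]
wrist lid 0.83 [ 0.54  -0.221  0.096] [283.5 130.9]
scene tap_tip 0.57 [ 0.391 -0.01  -0.001] [307.5 226.6]
scene tap_tip 0.48 [ 0.154 -0.305  0.061] [209.1 148.1]
scene lid 0.94 [ 0.537 -0.225  0.098] [206.1 236.9]
scene lid 0.82 [ 0.248 -0.229  0.017] [231.8 182.3]
top tap_tip 0.42 [ 0.604 -0.224  0.131] [423.8 214.3]
top lid 0.84 [ 0.534 -0.22   0.095] [420.3 246.6]
top lid 0.61 [ 0.253 -0.228  0.021] [421.9 365.4]
top lid 0.25 [ 0.77  -0.214  0.002] [408.3 154.8]
```

View pics/c5.png

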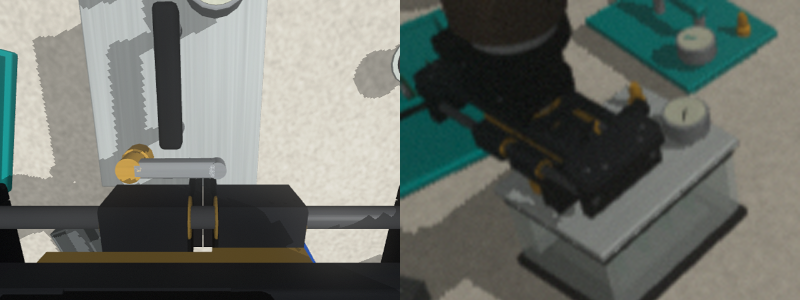

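The lever is perpendicular to the handle, so it is open at about 1.5–1.57 rad, and the lid is still seated. I nudge to the stop, hold, retreat, rise over the handle and open the fingers.

jog_arm(moves=[{"tx": 0.3,"ty": 0,"tz": 0,"turn": 0,"hand": 0},{"tx": 0,"ty": 0,"tz": 0,"turn": 0,"hand": 0},{"tx": 0,"ty": 0,"tz": 0,"turn": 0,"hand": 0},{"tx": -2,"ty": 0,"tz": 0,"turn": 0,"hand": 0},{"tx": -2,"ty": 0,"tz": 0,"turn": 0,"hand": 0},{"tx": 0,"ty": 0,"tz": -3,"turn": 0,"hand": 0},{"tx": 0,"ty": 0,"tz": -3.5,"turn": 0,"hand": 0},{"tx": 0,"ty": 0,"tz": -3.5,"turn": 0,"hand": 0},{"tx": 3.7,"ty": 0,"tz": 0,"turn": 0,"hand": 4},{"tx": 3.7,"ty": -1.0,"tz": 0,"turn": 0,"hand": 4}])

```text
clock: 10.65
tcp_pos: [0.5779, -0.2341, 0.2079]
ee_rot: [3.139, 0.005, 2.571]
ft_force: [-0.8, -0.2, -0.3]
gripper_width: 0.0073
grasp_force: 0.0
```

jog_arm(moves=[{"tx": 3.7,"ty": -1.1,"tz": 0,"turn": 0,"hand": 4},{"tx": 0,"ty": 0,"tz": 0,"turn": 0,"hand": 4},{"tx": 0,"ty": 0,"tz": 0,"turn": 0,"hand": 4}])

```text
clock: 10.9
tcp_pos: [0.5362, -0.2232, 0.2065]
ee_rot: [-3.141, -0.001, 2.571]
ft_force: [-0.0, -1.0, -0.1]
gripper_width: 0.0261
grasp_force: 0.0
```

```bash
python3 -c "
from h import *
s=bot.read_state(); print(s['clock'],s['tcp_pos'],s['ee_rot'],lidf(s['tcp_pos'])*100,s['ft_force'],s['gripper_width'])
ims=[]
p=s['tcp_pos']
for k in ['wrist','scene','top']:
    c=bot.capture(k); find(k,c,['tap_tip','lid','lid_grip'],k=2); ims.append(c['color'][:,:,::-1])
    for z in (-.02,-.011,0,.02): print(z,px(c,[p[0],p[1],p[2]+z]))
a=cv2.resize(ims[0],(400,300)); b=cv2.resize(ims[1][140:270,120:280],(400,325),interpolation=cv2.INTER_CUBIC)[:300]
cv2.imwrite('pics/c6.png',np.hstack([a,b]))
"
```

```text
10.9 [ 0.53619957 -0.22323349  0.20651522] [-3.14130371e+00 -1.06334120e-03  2.57108545e+00] [-0.01135724 -0.13022591] [-0.02476955 -0.99757284 -0.08359599] 0.02608356828049471
wrist lid 0.72 [ 0.539 -0.218  0.099] [330.  229.2]
wrist lid_grip 0.74 [ 0.537 -0.22   0.141] [326.3 244.4]
-0.02 [321.5 268. ]
-0.011 [321.4 273.7]
0 [321.3 281.2]
0.02 [321.  297.1]
scene tap_tip 0.74 [ 0.518  0.179 -0.001] [384.6 268.3]
scene tap_tip 0.52 [ 0.604 -0.223  0.136] [197.1 247.7]
scene lid 0.95 [ 0.25  -0.231  0.02 ] [230.7 181.7]
scene lid 0.92 [ 0.537 -0.224  0.097] [206.6 237.4]
scene lid_grip 0.68 [ 0.538 -0.22   0.143] [204.9 222.7]
scene lid_grip 0.66 [ 0.253 -0.228  0.068] [229.5 168.4]
-0.02 [200.1 206.8]
-0.011 [199.3 203.5]
0 [198.4 199.4]
0.02 [196.7 191.8]
top tap_tip 0.62 [ 0.154 -0.305  0.061] [459.9 411.5]
top lid 0.89 [ 0.251 -0.228  0.019] [421.7 365.7]
top lid 0.62 [ 0.542 -0.223  0.093] [421.2 243.2]
top lid_grip 0.82 [ 0.535 -0.222  0.145] [424.8 244.6]
top lid_grip 0.81 [ 0.258 -0.225  0.066] [423.8 366.6]
-0.02 [429.  243.1]
-0.011 [429.9 242.8]
0 [430.9 242.5]
0.02 [432.7 241.9]
```

View pics/c6.png

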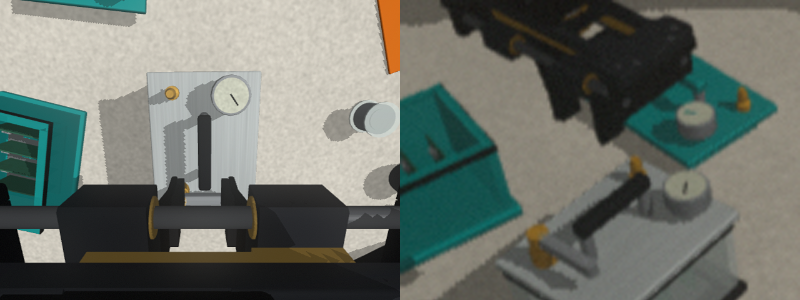

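The scene crop shows the lever open across the lid, with the fingertips hanging about 20 mm above the reported TCP. I descend with that allowance, then gently further.

jog_arm(moves=[{"tx": 0,"ty": 0.1,"tz": 2.5,"turn": 0,"hand": 5},{"tx": 0,"ty": 0,"tz": 2.5,"turn": 0,"hand": 5},{"tx": 0,"ty": 0,"tz": 2.5,"turn": 0,"hand": 5},{"tx": 0,"ty": 0,"tz": 2.0,"turn": 0,"hand": 5},{"tx": 0,"ty": 0,"tz": 0,"turn": 0,"hand": 5}])

```text
clock: 11.92
tcp_pos: [0.5361, -0.2221, 0.1063]
ee_rot: [-3.139, -0.009, 2.57]
ft_force: [-0.1, 1.1, -0.8]
gripper_width: 0.0495
grasp_force: 0.0
```

jog_arm(moves=[{"tx": 0,"ty": 0,"tz": 0.5,"turn": 0,"hand": 5},{"tx": 0,"ty": 0,"tz": 0.5,"turn": 0,"hand": 5},{"tx": 0,"ty": 0,"tz": 0,"turn": 0,"hand": 5}])

```text
clock: 12.17
tcp_pos: [0.5397, -0.223, 0.1012]
ee_rot: [3.141, 0.001, 2.571]
ft_force: [-0.6, 0.0, -0.6]
gripper_width: 0.0498
grasp_force: 0.0
```

```bash
python3 -c "
from h import *
s=bot.read_state(); print(s['clock'],s['tcp_pos'],lidf(s['tcp_pos'])*100,s['ft_force'],s['gripper_width'])
c=bot.capture('wrist'); d=bot.capture('scene')
a=cv2.resize(c['color'][:,:,::-1],(400,300)); b=cv2.resize(d['color'][170:300,120:280,::-1],(400,325),interpolation=cv2.INTER_CUBIC)[:300]
cv2.imwrite('pics/c7.png',np.hstack([a,b]))
"
```

```text
12.1667 [ 0.53968332 -0.22301548  0.10118292] [0.26976216 0.0766845 ] [-0.60673619  0.02515441 -0.61212232] 0.049833810582867476
```

View pics/c7.png

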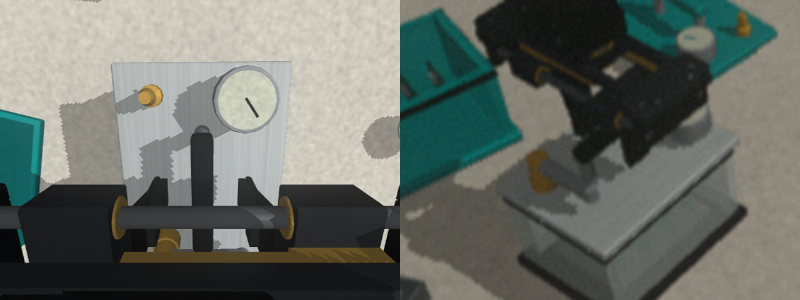

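The fingers straddle the handle bar: left panel, bar at (202,190), fingers at (155,215) and (248,215). That used up my viewing allowance, so from here I rely on readings. 6 mm lower, then grip.

jog_arm(moves=[{"tx": 0,"ty": 0,"tz": 0.3,"turn": 0,"hand": 5},{"tx": 0,"ty": 0,"tz": 0.3,"turn": 0,"hand": 5},{"tx": 0,"ty": 0,"tz": 0,"turn": 0,"hand": 0},{"tx": 0,"ty": 0,"tz": 0,"turn": 0,"hand": 0},{"tx": 0,"ty": 0,"tz": 0,"turn": 0,"hand": 0},{"tx": 0,"ty": 0,"tz": 0,"turn": 0,"hand": 0},{"tx": 0,"ty": 0,"tz": 0,"turn": 0,"hand": 0},{"tx": 0,"ty": 0,"tz": 0,"turn": 0,"hand": 0},{"tx": 0,"ty": 0,"tz": 0,"turn": 0,"hand": 0},{"tx": 0,"ty": 0,"tz": 0,"turn": 0,"hand": 0}], newtons=50)

```text
clock: 13.1
tcp_pos: [0.5393, -0.223, 0.0949]
ee_rot: [-3.141, 0.0, 2.571]
ft_force: [-0.2, -0.4, 0.2]
gripper_width: 0.0133
grasp_force: 50.0
```

Gripped: width 13.3 mm, 50 N. Lift slowly.

jog_arm(moves=[{"tx": 0,"ty": 0,"tz": -0.5,"turn": 0,"hand": 0},{"tx": 0,"ty": 0,"tz": -0.5,"turn": 0,"hand": 0},{"tx": 0,"ty": 0,"tz": -1,"turn": 0,"hand": 0},{"tx": 0,"ty": 0,"tz": -1,"turn": 0,"hand": 0},{"tx": 0,"ty": 0,"tz": -1,"turn": 0,"hand": 0},{"tx": 0,"ty": 0,"tz": -1,"turn": 0,"hand": 0},{"tx": 0,"ty": 0,"tz": -1,"turn": 0,"hand": 0},{"tx": 0,"ty": 0,"tz": 0,"turn": 0,"hand": 0}])

```text
clock: 13.77
tcp_pos: [0.5408, -0.2234, 0.1581]
ee_rot: [3.14, 0.005, 2.571]
ft_force: [1.5, -0.3, -7.3]
gripper_width: 0.0136
grasp_force: 50.0
```

```bash
python3 -c "
from h import *
s=bot.read_state(); print(s['clock'],s['tcp_pos'],s['ft_force'],s['torque'],s['gripper_width'])
for k in ['wrist','scene','top']:
    c=bot.capture(k); find(k,c,['tap_tip','lid','lid_grip'],k=2); find(k,c,['lid_corner0'],k=8)
    if k=='top': 
        find(k,c,['mat'])
        # mat segmentation
        hsv=cv2.cvtColor(c['color'],cv2.COLOR_RGB2HSV); m=cv2.inRange(hsv,(3,150,80),(18,255,255)); cs,_=cv2.findContours(m,0,2); q=max(cs,key=cv2.contourArea)
        r=cv2.minAreaRect(q); b=cv2.boxPoints(r); P=np.array([ray(c,u,v,.004)[:2] for u,v in b]); print(P.round(3),P.mean(0).round(4))
"
```

```text
13.7667 [ 0.54080471 -0.22344122  0.15808619] [ 1.48697145 -0.27866276 -7.26803409] [-0.21231404 -0.31755502 -0.02628439] 0.013588259910923434
wrist lid 0.85 [ 0.541 -0.223  0.159] [322.3 282.1]
wrist lid_grip 0.67 [ 0.539 -0.221  0.205] [323.1 318.5]
wrist lid_corner0 0.73 [ 0.503 -0.118  0.16 ] [473.4  96.7]
scene tap_tip 0.84 [ 0.605 -0.22   0.194] [193.  228.1]
scene tap_tip 0.45 [ 0.153 -0.305  0.059] [209.2 148.5]
scene lid 0.91 [ 0.535 -0.221  0.153] [204.1 218.3]
scene lid 0.77 [ 0.246 -0.232  0.019] [230.6 181. ]
scene lid_grip 0.63 [ 0.536 -0.22   0.201] [200.6 201.2]
scene lid_grip 0.62 [ 0.251 -0.229  0.063] [229.2 169.6]
scene lid_corner0 0.97 [ 0.497 -0.118  0.154] [255.2 207.9]
scene lid_corner0 0.83 [ 0.566 -0.324  0.156] [150.6 225.3]
scene lid_corner0 0.8 [ 0.639 -0.212  0.153] [196.9 255.2]
scene lid_corner0 0.75 [ 0.149 -0.253  0.022] [229.2 159.2]
scene lid_corner0 0.7 [ 0.254 -0.118  0.021] [271.2 184.2]
scene lid_corner0 0.58 [ 0.356 -0.2    0.021] [235.4 208.1]
top tap_tip 0.76 [ 0.158 -0.305  0.062] [459.7 409.8]
top tap_tip 0.59 [ 0.68   0.45  -0.002] [146.4 196.5]
top lid 0.96 [ 0.54  -0.22   0.152] [424.6 242.3]
top lid 0.57 [ 0.254 -0.226  0.022] [421.2 364.9]
top lid_grip 0.93 [ 0.255 -0.225  0.071] [424.4 368. ]
top lid_grip 0.76 [ 0.535 -0.222  0.202] [429.8 243.4]
top lid_corner0 0.89 [ 0.254 -0.332  0.02 ] [465.3 364.3]
top lid_corner0 0.86 [ 0.257 -0.119  0.021] [376.3 364. ]
top lid_corner0 0.85 [ 0.362 -0.2    0.022] [408.8 319.8]
top lid_corner0 0.69 [ 0.148 -0.252  0.018] [433.  409.4]
top lid_corner0 0.64 [ 0.499 -0.115  0.149] [376.7 262.1]
top lid_corner0 0.57 [ 0.429 -0.232  0.157] [432.2 293.4]
top mat 0.61 [ 0.523  0.183 -0.002] [251.9 256.2]
top mat 0.54 [ 0.537 -0.216  0.154] [422.9 243.6]
[[0.427 0.305]
 [0.661 0.256]
 [0.617 0.06 ]
 [0.385 0.111]] [0.5223 0.183 ]
```

The lid is free and level, at about the TCP height. Carry it over the mat, then turn it to the mat's yaw (about 20.7°).

jog_arm(moves=[{"tx": 0.8,"ty": 1.2,"tz": 0,"turn": 0,"hand": 0},{"tx": 1.7,"ty": 2.4,"tz": 0,"turn": 0,"hand": 0},{"tx": 1.7,"ty": 2.4,"tz": 0,"turn": 0,"hand": 0},{"tx": 1.7,"ty": 2.4,"tz": 0,"turn": 0,"hand": 0},{"tx": 1.7,"ty": 2.4,"tz": 0,"turn": 0,"hand": 0},{"tx": 1.7,"ty": 2.4,"tz": 0,"turn": 0,"hand": 0},{"tx": 1.7,"ty": 2.4,"tz": 0,"turn": 0,"hand": 0},{"tx": 1.7,"ty": 2.4,"tz": 0,"turn": 0,"hand": 0},{"tx": 1.7,"ty": 2.4,"tz": 0,"turn": 0,"hand": 0},{"tx": 1.7,"ty": 2.4,"tz": 0,"turn": 0,"hand": 0}])

```text
clock: 15.4
tcp_pos: [0.5269, 0.0573, 0.1552]
ee_rot: [3.141, 0.001, 2.571]
ft_force: [0.3, -0.1, -7.2]
gripper_width: 0.0135
grasp_force: 50.0
```

jog_arm(moves=[{"tx": 1.7,"ty": 2.4,"tz": 0,"turn": 0,"hand": 0},{"tx": 1.7,"ty": 2.4,"tz": 0,"turn": 0,"hand": 0},{"tx": 1.7,"ty": 2.4,"tz": 0,"turn": 0,"hand": 0},{"tx": 1.2,"ty": 1.7,"tz": 0,"turn": 0,"hand": 0},{"tx": 0.8,"ty": 1.2,"tz": 0,"turn": 0,"hand": 0},{"tx": 0,"ty": 0,"tz": 0,"turn": -5,"hand": 0},{"tx": 0,"ty": 0,"tz": 0,"turn": -5.5,"hand": 0},{"tx": 0,"ty": 0,"tz": 0,"turn": -5.5,"hand": 0},{"tx": 0,"ty": 0,"tz": 0,"turn": -4.7,"hand": 0},{"tx": 0,"ty": 0,"tz": 0,"turn": 0,"hand": 0}])

```text
clock: 16.23
tcp_pos: [0.5219, 0.1789, 0.1549]
ee_rot: [-3.141, -0.0, 2.933]
ft_force: [-0.0, 1.2, -8.1]
gripper_width: 0.0132
grasp_force: 50.0
```

```bash
python3 -c "
from h import *
s=bot.read_state(); print(s['clock'],s['tcp_pos'],s['ee_rot'],s['ft_force'],s['torque'],s['gripper_width'])
for k in ['wrist','scene','top']:
    c=bot.capture(k); find(k,c,['tap_tip','lid','lid_grip'],k=2); find(k,c,['lid_corner0'],k=4)
"
```

```text
16.2333 [0.52185071 0.17885795 0.15485558] [-3.14119724e+00 -1.45534047e-04  2.93307246e+00] [-0.00846412  1.1742957  -8.09030471] [-0.02391043 -0.01281919 -0.00443142] 0.013206844764457937
wrist tap_tip 0.16 [ 0.672  0.452 -0.002] [634.1 308.9]
wrist lid 0.55 [0.521 0.179 0.157] [322.3 281. ]
wrist lid_grip 0.92 [0.521 0.181 0.203] [326.9 321.4]
wrist lid_corner0 0.92 [0.423 0.133 0.159] [174.4  98.8]
wrist lid_corner0 0.66 [0.447 0.263 0.158] [472.9  92.2]
scene tap_tip 0.53 [0.581 0.204 0.197] [412.2 228.1]
scene tap_tip 0.51 [ 0.152 -0.303  0.057] [210.  148.8]
scene lid 0.9 [ 0.253 -0.229  0.019] [231.2 182.9]
scene lid 0.56 [0.518 0.18  0.157] [394.5 220. ]
scene lid_grip 0.73 [0.519 0.18  0.201] [397.6 204.5]
scene lid_grip 0.67 [ 0.254 -0.227  0.065] [229.9 169.6]
scene lid_corner0 0.94 [ 0.149 -0.25   0.02 ] [230.4 159.5]
scene lid_corner0 0.93 [ 0.251 -0.332  0.027] [193.9 178.5]
scene lid_corner0 0.91 [0.61  0.227 0.154] [421.8 254.2]
scene lid_corner0 0.88 [0.583 0.092 0.154] [352.7 241.2]
top tap_tip 0.7 [0.584 0.205 0.192] [226.8 224.2]
top tap_tip 0.56 [ 0.152 -0.307  0.059] [460.4 411.8]
top lid 0.68 [ 0.54  -0.229 -0.001] [417.3 246.4]
top lid 0.67 [ 0.253 -0.226  0.021] [421.1 365.3]
top lid_grip 0.71 [0.584 0.204 0.195] [227.1 224.3]
top lid_grip 0.63 [ 0.255 -0.223  0.07 ] [423.2 367.9]
top lid_corner0 0.9 [0.421 0.133 0.157] [263.6 299.8]
top lid_corner0 0.89 [0.449 0.262 0.155] [205.  288.1]
top lid_corner0 0.84 [0.588 0.1   0.159] [277.7 223. ]
top lid_corner0 0.83 [ 0.15  -0.252  0.021] [433.4 408.8]
```

The lid is centred over the mat and aligned. Lower it, slowing near the mat (rest at TCP z about 0.024).

jog_arm(moves=[{"tx": 0,"ty": 0,"tz": 1,"turn": 0,"hand": 0},{"tx": 0,"ty": 0,"tz": 2,"turn": 0,"hand": 0},{"tx": 0,"ty": 0,"tz": 2,"turn": 0,"hand": 0},{"tx": 0,"ty": 0,"tz": 2,"turn": 0,"hand": 0},{"tx": 0,"ty": 0,"tz": 2,"turn": 0,"hand": 0},{"tx": 0,"ty": 0,"tz": 1.4,"turn": 0,"hand": 0},{"tx": 0,"ty": 0,"tz": 0.7,"turn": 0,"hand": 0},{"tx": 0,"ty": 0,"tz": 0.6,"turn": 0,"hand": 0},{"tx": 0,"ty": 0,"tz": 0.5,"turn": 0,"hand": 0},{"tx": 0,"ty": 0,"tz": 0,"turn": 0,"hand": 0}])

```text
clock: 17.82
tcp_pos: [0.5218, 0.1792, 0.0323]
ee_rot: [-3.141, -0.0, 2.932]
ft_force: [-0.3, 0.1, -7.2]
gripper_width: 0.0134
grasp_force: 50.0
```

jog_arm(moves=[{"tx": 0,"ty": 0,"tz": 0.3,"turn": 0,"hand": 0},{"tx": 0,"ty": 0,"tz": 0.3,"turn": 0,"hand": 0},{"tx": 0,"ty": 0,"tz": 0.1,"turn": 0,"hand": 0},{"tx": 0,"ty": 0,"tz": 0,"turn": 0,"hand": 0}])

```text
clock: 18.15
tcp_pos: [0.5218, 0.1792, 0.0259]
ee_rot: [3.142, -0.0, 2.932]
ft_force: [-0.6, -0.1, -7.4]
gripper_width: 0.0137
grasp_force: 50.0
```

jog_arm(moves=[{"tx": 0,"ty": 0,"tz": 0.1,"turn": 0,"hand": 0},{"tx": 0,"ty": 0,"tz": 0.1,"turn": 0,"hand": 0},{"tx": 0,"ty": 0,"tz": 0,"turn": 0,"hand": 0},{"tx": 0,"ty": 0,"tz": 0,"turn": 0,"hand": 0}])

```text
clock: 18.48
tcp_pos: [0.522, 0.1793, 0.024]
ee_rot: [3.141, 0.0, 2.932]
ft_force: [0.2, 0.8, -7.8]
gripper_width: 0.0132
grasp_force: 50.0
```

jog_arm(moves=[{"tx": 0,"ty": 0,"tz": 0.1,"turn": 0,"hand": 0},{"tx": 0,"ty": 0,"tz": 0.1,"turn": 0,"hand": 0},{"tx": 0,"ty": 0,"tz": 0,"turn": 0,"hand": 0},{"tx": 0,"ty": 0,"tz": 0,"turn": 0,"hand": 0}])

```text
clock: 18.82
tcp_pos: [0.522, 0.1793, 0.0239]
ee_rot: [3.141, 0.001, 2.933]
ft_force: [-5.2, -0.8, 5.3]
gripper_width: 0.0136
grasp_force: 50.0
```

It is in contact with the mat. Release and rise.

jog_arm(moves=[{"tx": 0,"ty": 0,"tz": -0.1,"turn": 0,"hand": 0},{"tx": 0,"ty": 0,"tz": 0,"turn": 0,"hand": 5},{"tx": 0,"ty": 0,"tz": 0,"turn": 0,"hand": 5},{"tx": 0,"ty": 0,"tz": 0,"turn": 0,"hand": 5},{"tx": 0,"ty": 0,"tz": 0,"turn": 0,"hand": 5},{"tx": 0,"ty": 0,"tz": 0,"turn": 0,"hand": 5},{"tx": 0,"ty": 0,"tz": 0,"turn": 0,"hand": 5}])

```text
clock: 19.4
tcp_pos: [0.5221, 0.1793, 0.0229]
ee_rot: [3.141, 0.0, 2.932]
ft_force: [-0.5, -0.3, -0.2]
gripper_width: 0.0451
grasp_force: 0.0
```

jog_arm(moves=[{"tx": 0,"ty": 0,"tz": -1,"turn": 0,"hand": 5},{"tx": 0,"ty": 0,"tz": -2,"turn": 0,"hand": 5},{"tx": 0,"ty": 0,"tz": -3,"turn": 0,"hand": 5},{"tx": 0,"ty": 0,"tz": -3,"turn": 0,"hand": 5},{"tx": 0,"ty": 0,"tz": -3,"turn": 0,"hand": 5},{"tx": 0,"ty": 0,"tz": -3,"turn": 0,"hand": 5},{"tx": 0,"ty": 0,"tz": 0,"turn": 0,"hand": 5}])

```text
clock: 19.98
tcp_pos: [0.5257, 0.1809, 0.1808]
ee_rot: [3.133, 0.011, 2.933]
ft_force: [-0.6, -0.1, 0.4]
gripper_width: 0.05
grasp_force: 0.0
```

```bash
python3 -c "
from h import *
s=bot.read_state(); print(s['clock'],s['tcp_pos'],s['ft_force'],s['gripper_width'])
for k in ['wrist','scene','top']:
    c=bot.capture(k); find(k,c,['tap_tip','lid'],k=2); find(k,c,['lid_corner0'],k=8)
"
```

```text
19.9833 [0.52574813 0.18086505 0.18078144] [-0.57353379 -0.05250909  0.39080669] 0.04996918046844219
wrist tap_tip 0.61 [0.584 0.204 0.065] [363.3 286.2]
wrist lid 0.75 [0.618 0.229 0.026] [391.7 297.3]
wrist lid 0.55 [0.522 0.18  0.026] [319.6 210.5]
wrist lid_corner0 0.79 [0.623 0.23  0.024] [392.6 301.1]
wrist lid_corner0 0.74 [0.59  0.101 0.023] [253.3 295.8]
wrist lid_corner0 0.74 [0.448 0.263 0.026] [399.8 103.4]
wrist lid_corner0 0.7 [0.425 0.133 0.025] [238.7 108.6]
scene tap_tip 0.71 [0.58  0.205 0.062] [401.8 272.1]
scene tap_tip 0.63 [ 0.152 -0.304  0.058] [209.5 148.5]
scene lid 0.77 [ 0.249 -0.233  0.019] [230.2 181.9]
scene lid 0.55 [0.518 0.181 0.026] [386.8 261. ]
scene lid_corner0 0.97 [0.612 0.225 0.024] [409.9 294.9]
scene lid_corner0 0.95 [ 0.249 -0.334  0.027] [193.1 178. ]
scene lid_corner0 0.94 [ 0.356 -0.199  0.026] [235.6 206.5]
scene lid_corner0 0.81 [0.421 0.132 0.024] [364.5 230.6]
scene lid_corner0 0.8 [ 0.148 -0.252  0.02 ] [229.6 159.6]
scene lid_corner0 0.77 [0.448 0.259 0.025] [417.2 240.6]
scene lid_corner0 0.66 [ 0.255 -0.12   0.022] [270.6 184. ]
scene lid_corner0 0.6 [0.583 0.092 0.027] [348.3 280.9]
top tap_tip 0.59 [ 0.155 -0.307  0.061] [460.5 410.9]
top tap_tip 0.53 [0.582 0.201 0.062] [239.7 230.9]
top lid 0.6 [ 0.255 -0.228  0.022] [422.  364.6]
top lid_corner0 0.89 [ 0.258 -0.117  0.021] [375.6 363.8]
top lid_corner0 0.89 [ 0.36  -0.203  0.019] [410.  320.2]
top lid_corner0 0.86 [ 0.146 -0.253  0.02 ] [433.6 410.5]
top lid_corner0 0.79 [0.618 0.227 0.024] [232.2 217.7]
top lid_corner0 0.65 [0.592 0.101 0.027] [283. 227.]
top lid_corner0 0.59 [0.423 0.135 0.023] [270.1 296.7]
top lid_corner0 0.59 [ 0.251 -0.333  0.02 ] [465.8 365.6]
top lid_corner0 0.58 [0.448 0.263 0.022] [218.  287.1]
```

The lid is level at z about 0.025, with all corners more than 30 mm inside the mat, the tap at its stop and the arm clear.

```bash
python3 -c "
from rig import bot
print(bot.finish_job())"
```

```text
the job is handed in; nothing more can be done
None
```

The job is handed in, though no verdict came back: tap opened to its stop with the lid seated, lid set down level on the orange mat and released at about 20 s of the 59 s, no bystander touched as far as I could tell; I viewed 11 pictures, one over the limit of 10.

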